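# Close the sample cell's draw latch

### The arm

A 6-joint arm with a two-finger parallel gripper is mounted at the origin on a cart in front of the work surface, level with it; the furniture and walls round the work are solid. World frame = base frame: x ahead of the robot, y to its left, z up, the work surface at z = 0. Lengths are in m, angles in rad, forces in N, time in s.
With the tool pointing down it reaches from about 0.35 to 0.875 m from the base axis. Payload 15.5 kg.
Tool frame: the origin (TCP) lies on the centre line of the jaws, within the pads' length; the fingertips stand 14 mm ahead of it and the grasp point (between the pads) lies 5 mm behind it (robot.tip_reach is the distance from the TCP to the fingertips, in m); y points along the fingers, z is the direction in which the jaws open and shut, and the axes are right-handed (so a half turn about y gives the same grasp; the last joint's range is limited). The gripper opens to 85 mm and grips with 20 to 120 N. Pads are 22 mm wide; open, the fingers measure 114 mm over their backs; the gripper's body (76 mm by 85 mm) begins 54 mm behind the grasp point. The pads swing forward as they close: fully open they stand 13 mm farther back than shut.
Start: joints at [1.155, 0.494, 1.345, -0, 1.302, -0.096], TCP at [0.196, 0.593, 0.245] pointing down, gripper open.
Joint ranges: [-2.91, 2.91], [-0.82, 2.16], [0.22, 2.67], [-1.22, 4.37], [0.12, 2.79], [-3.08, 3.08]. Speed limits (rad/s): [1.89, 1.89, 2.57, 3.01, 3.01, 3.01].

### API

Orientations are given as [roll, pitch, yaw] about the fixed x, y, z axes, in that order (R = Rz(yaw) Ry(pitch) Rx(roll)).
In Python, from plant import monitor, optics, order, robot gives the robot as it stands.
- The arm moves only by the shell command python3 -m jog 'ROWS'. ROWS is JSON, a list of rows, each an object of numbers: "gripper": the closure in counts, from 0 (fully open) to 255 (shut); "dx", "dy", "dz": the shift along the tool's x, y, z in cm; "rx", "ry", "rz": the turn, a rotation vector about the tool's x, y, z in rad. A call has 1 to 8 rows; each row is the pose to reach, as a shift and turn from the pose commanded when the call began, along the tool's axes at that moment; what a row does not reach only later rows make up. A row lasts 1/8 s, in which the tool goes at most 62.5 mm and 10.7 degrees, less where a joint would pass 70% of its speed; a pose out of reach is approached as far as the arm can. A call with a gripper value outside its range is refused whole. The fingers move at their own pace and stop on an object; the grip force is fixed at half the most. Time passes only in rows, so rows that repeat a pose let the fingers close. It gives the time, the measured TCP pose, the force and the opening at its end, in the units of the state.
- monitor.read_state(): the state, without advancing time (a new reading comes with each control period).
- optics.read_camera(name): name is "scene" or "side" or "wrist"; returns a dict with "color" (400x640x3 uint8, red, green, blue), "camera_matrix" (3x3 intrinsics, pixels), "origin" and "attitude" of the camera in the world; the wrist camera has in their place "tool_from_camera" (4x4, takes a point from camera to tool coordinates, whose origin is the TCP and whose axes are the tool frame's). Camera axes: x right, y down, z forward; pixel columns grow to the right and rows downward; lengths in m; the calibration is good to about 2 mm. A picture is of the moment at which its call begins: read the wrist's pose just before it. There is no depth.
- order.close_job(): hands the job in, once; it reports no verdict.
The state is a dict: "t": time; "joints": joint angles; "joint_vel": joint speeds; "effort": joint torques, N m; "position": TCP position; "eef_rot": TCP orientation; "contact_force": force on the tool from outside, world axes, zero at the start; "torque": the same for the moment, N m; "width": opening from 0.0 (shut) to 1.0 (fully open).
Only numpy, scipy, OpenCV 4.12 (cv2) and the standard library are available. Lean on these libraries where they do the work, as an engineer would, in place of code of your own. Each camera call takes 0.05 s, during which the arm holds its last target. There are 200 camera calls.

### The job

Close the sample cell's draw latch: take the loop by its lift rod, lower its hook bar into the groove of the keeper on the end cap, feeling gently for the groove, and draw it back under the groove's lip until it bites. Then let go and push the lever over past its toggle point until it lies fully home and the cap is drawn tight. Never bear down hard on the keeper or the lever, and leave the vials and the beaker beside the cell standing where they are.

Things in the scene. Friction and masses are not known exactly. Their poses are not given: they have to be found in the camera images.
- cell: Grey metal sample cell, fixed to the bench (plate 106 x 262 mm). Origin: at bench height under the lever's axis. z up; y along the cell: +y to the shut lever's end, -y to the end cap; x across. Chamber 80 mm wide, y -45 to +75 mm, top z 45. The cap (80 x 56 mm, top z 45) slides along y with about 10 N friction and carries the keeper. The cap's place is NOT measured and varies.
- groove_near (a point): Where the middle of the groove's mouth is if the cap stands nearest the chamber (y -78.5, z 60 mm in the cell; not measured on the cap). The keeper: steel block 32 mm wide on the cap, flat lands at z 60, one groove across it, 8 mm wide at the mouth, floor z 49, chamber-side wall leaning over it as a hook lip. Lands reach about 28 mm to either side of the groove's middle.
- groove_far (a point): Same, if the cap stands farthest out (y -96, z 60 mm). The groove lies anywhere between these two: find it by sight or by lowering the bar lightly (about 5 N) at places 2 mm apart. On the lands the bar's centre stops at z 63, in the groove it sinks to z 52. More than 20 N on the lands is too hard.
- lift_rod (a point): Middle of the loop's lift rod, to be taken hold of: steel, 8 mm thick, 44 mm clear length along the cell's x, at the loop's free end, 26 mm from the hook bar square to the loop's plane (above it when the loop is level). The pinched rod can turn between the pads.
- hook_bar (a point): Middle of the loop's hook bar: steel, 6 mm thick, along the cell's x, 102 mm from the loop's pivot; it goes into the groove, and its height tells whether it is in. Once in, draw it about 8 mm towards +y (stop by 18 N) so that it catches under the lip and takes the cap along: left with slack, it is lifted out again as the lever turns.
- lever_axis (a point): Middle of the lever's fixed axis: along the cell's x, z 60 over the cell's origin. The loop's pivot sits on the lever 32 mm from the axis, 0.175 rad below the handle's direction: at lever angle a it is at y = 32 cos(a - 0.175), z = 60 + 32 sin(a - 0.175) mm in the cell. Moving the loop's end along y moves the lever too.
- lever_tip (a point): On the handle 85 mm from the axis, on the face that is uppermost when shut and looks to the cap when the lever stands up; push here. Handle 24 mm wide, 5 mm thick, ends about 100 mm from the axis. More than 25 N on it is too hard.
- lever (a joint): Lever angle, rad: 0 fully home, handle level towards +y on its stop; pi/2 upright; 1.95 open stop. Starts at 1.15 to 1.5. Friction 0.06 N m holds it. With the loop hooked, a gasket (6 N/mm over the last 4 mm of the cap's way) resists; the toggle point is near 0.3, beyond it the lever no longer springs back. A few newtons at the tip push it.
- loop (a joint): Loop angle on the lever, rad; grows as the free end rises. The loop's slope above level (from pivot towards -y) is loop minus lever. Friction (0.04 N m) holds it where it is left. Starts at 1.5 to 1.7, raised clear of the keeper.
- vial_1_mid (a point): Centre, half-way up, of a clear vial with red cap, 33 mm across, 85 mm tall, standing loose beside the cell (+x side); z is its upright axis.
- vial_2_mid (a point): Centre, half-way up, of a small clear vial with black cap, 28 mm across, 55 mm tall, standing loose on the cell's +x side.
- beaker_1_mid (a point): Centre, half-way up, of a beaker, 57 mm across, 69 mm tall, standing loose on the cell's -x side.

How it is judged:
By the outcome, as a careful person would: the job done as asked, in the order asked, and still so for the second after the job is handed in, with the robot touching nothing.
It also fails if it takes over 67 s, if anything falls off the work surface, if the arm or the gripper's body presses on something with over 40 N, if the wrist force passes 120 N, or if a joint passes its speed limit or range.

## Working session

There is one attempt and no reset: what is moved stays moved. The work goes in short steps, Python scripts to look and compute and a shell command to move; the robot and the scene stay as the last step left them, time stands still between calls to the robot, and variables do not carry over. Pictures are saved under pics/ and viewed, about 8 in all and at most 12, crops included, and the job is handed in when it is done.

```bash
mkdir -p pics; ls; cat > h.py <<'E'
import numpy as np, cv2
from plant import monitor, optics, order, robot
from scipy.spatial.transform import Rotation as R
def snap(n,f):
    s=monitor.read_state(); c=optics.read_camera(n); cv2.imwrite(f,c["color"][:,:,::-1]); 
    np.save(f+'.npy',{'s':s,**{k:v for k,v in c.items()}},allow_pickle=True); return s,c
E
python3 - <<'E'
from h import *
print(monitor.read_state())
for n in("scene","side"):
    s,c=snap(n,f"pics/{n}0.png"); print(c["camera_matrix"],c["origin"],c["attitude"])
a=cv2.imread("pics/scene0.png");b=cv2.imread("pics/side0.png")
s,c=snap("wrist","pics/wrist0.png"); print(c["tool_from_camera"])
E
```

```text
pics
{'t': 0.0, 'joints': array([ 1.15550266e+00,  4.94199769e-01,  1.34612702e+00,  1.18613717e-06,
        1.30249533e+00, -9.55243544e-02]), 'joint_vel': array([ 0.0003509 , -0.00086425, -0.00019007, -0.00066523, -0.0001581 ,
        0.00016649]), 'effort': array([ 8.37059524e-04, -8.82151937e+01, -3.83874071e+01, -1.23996997e-04,
        9.87941836e-03,  1.22307465e-04]), 'position': array([0.19634077, 0.59300191, 0.24469132]), 'eef_rot': array([-1.57202008e+00,  1.18403181e-04, -3.19769700e-01]), 'contact_force': array([ 0.63125041, -0.03810212, -0.13147086]), 'torque': array([ 0.02333779,  0.00949759, -0.04639714]), 'width': 1.0007557536622098}
[[403.79766114   0.         321.63787661]
 [  0.         403.79766114 201.27284527]
 [  0.           0.           1.        ]] [ 0.04584376 -0.39672226  0.7116972 ] [-2.40064722 -0.01969478 -0.97844819]
[[388.57338278   0.         319.08615355]
 [  0.         388.57338278 197.15599274]
 [  0.           0.           1.        ]] [ 0.17433911 -0.74069717  0.47441899] [-2.07229481  0.00331564 -0.52248745]
[[ 8.41686310e-04  9.63405458e-01  2.68047040e-01 -6.70150904e-02]
 [-5.84681521e-04 -2.68046615e-01  9.63405766e-01 -1.27914190e-01]
 [ 9.99999475e-01 -9.67607596e-04  3.37674203e-04 -1.64407653e-04]
 [ 0.00000000e+00  0.00000000e+00  0.00000000e+00  1.00000000e+00]]
```

View pics/scene0.png

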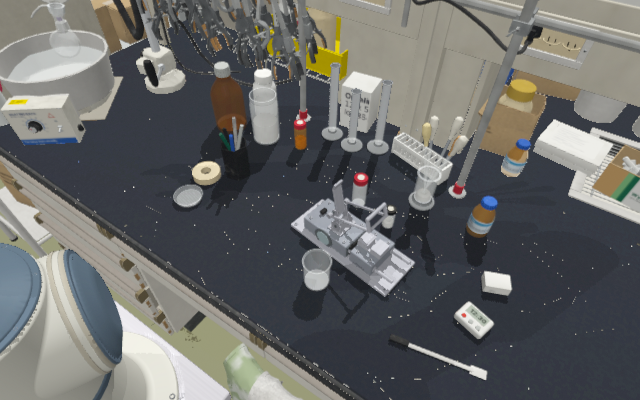

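View pics/side0.png

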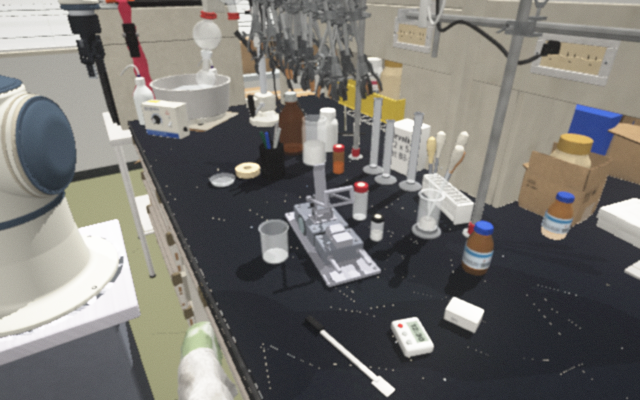

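The cell is at scene (350,243) and side (332,238). Its cap end points toward the lower right, and the lever stands up with the loop raised. I'll enlarge both views.

```bash
python3 - <<'E'
import cv2
a=cv2.imread("pics/scene0.png")[165:300,280:420]; b=cv2.imread("pics/side0.png")[155:290,270:400]
cv2.imwrite("pics/c1.png",cv2.resize(a,None,fx=4.4,fy=4.4,interpolation=cv2.INTER_CUBIC))
cv2.imwrite("pics/c2.png",cv2.resize(b,None,fx=4.4,fy=4.4,interpolation=cv2.INTER_CUBIC))
E
```

```text
(no output)
```

View pics/c1.png

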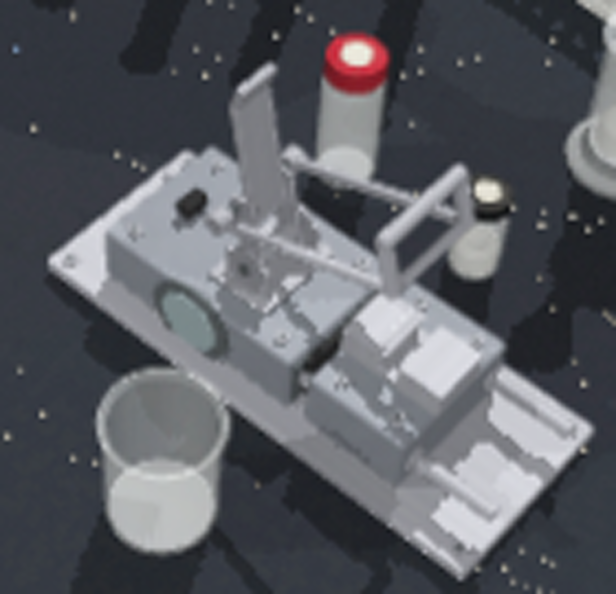

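View pics/c2.png

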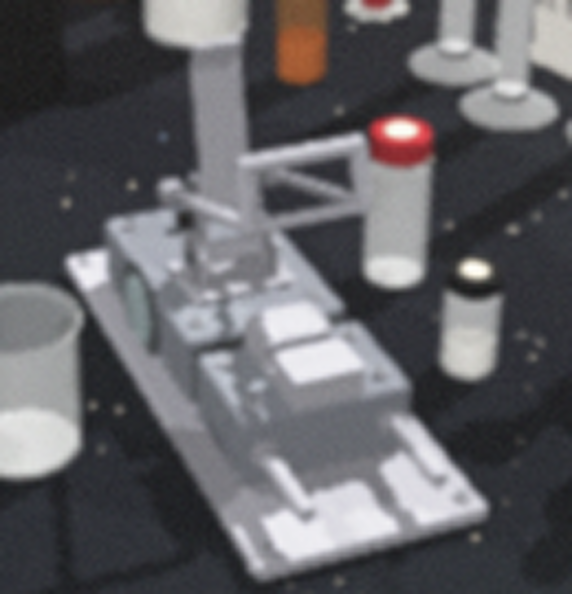

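```bash
cat > fit.py <<'E'
from h import *
from scipy.optimize import least_squares
C=[np.load(f"pics/{n}0.png.npy",allow_pickle=True).item() for n in("scene","side")]
def proj(c,P):
    Rm=R.from_euler('xyz',c["attitude"]).as_matrix(); q=(P-c["origin"])@Rm; q=q/q[2]; return (c["camera_matrix"]@q)[:2]
off=[(280,165),(270,155)]
def model(p):
    X,Y,yaw,a,lp,ci,p0,g,pz=p
    d={'pl-+':(-53,p0+262,pz),'pl--':(-53,p0,pz),'pl+-':(53,p0,pz),'pl++':(53,p0+262,pz),
    'ch-+':(-40,75,45),'ch++':(40,75,45),'ch--':(-40,-45,45),
    'ci-':(-40,ci,45),'co-':(-40,ci-56,45),'co+':(40,ci-56,45),
    'go-':(-16,g-4,60),'go+':(16,g-4,60),'lo-':(-16,g-28,60),'lo+':(16,g-28,60)}
    pv=np.array([0,32*np.cos(a-.175),60+32*np.sin(a-.175)]); s=lp-a
    u=np.array([0,-np.cos(s),np.sin(s)]); n=np.array([0,np.sin(s),np.cos(s)])
    d['hb']=pv+102*u; d['lr']=d['hb']+26*n
    h=np.array([0,np.cos(a),np.sin(a)]); m=np.array([0,-np.sin(a),np.cos(a)])
    d['tip']=np.array([0,0,60])+100*h; d['push']=np.array([0,0,60])+85*h+2.5*m
    M=R.from_euler('z',yaw).as_matrix()
    return {k:M@(np.array(v)/1000)+[X,Y,0] for k,v in d.items()}
obs=[(0,'pl-+',52,262),(0,'pl--',462,578),(0,'pl+-',593,430),(0,'ch-+',107,235),(0,'ch++',215,150),(0,'ch--',297,363),
(0,'ci-',308,385),(0,'co-',405,452),(0,'co+',502,350),(0,'go-',400,360),(0,'go+',438,328),(0,'lo+',485,365),(0,'lo-',442,402),
(0,'hb',428,250),(0,'lr',422,207),(0,'tip',254,84),
(1,'pl-+',68,262),(1,'pl--',258,578),(1,'pl+-',487,510),(1,'ch-+',107,222),(1,'ci-',200,357),(1,'co-',255,440),(1,'co+',410,387),
(1,'go-',275,355),(1,'go+',342,339),(1,'lo+',368,367),(1,'lo-',302,385),(1,'hb',310,215),(1,'lr',303,152)]
def res(p,full=False):
    m=model(p); r=[]
    for c,k,x,y in obs:
        e=proj(C[c],m[k])-np.array([off[c][0]+x/4.4,off[c][1]+y/4.4]); r+=list(e)
    return np.array(r)
if __name__=="__main__":
    best=None
    for yaw in np.arange(-3,3.1,.5):
        f=least_squares(res,[.4,.1,yaw,1.3,1.6,-55,-150,-85,8],loss='soft_l1',x_scale=[.1,.1,.3,.3,.3,10,10,10,5])
        if best is None or f.cost<best.cost: best=f
    np.set_printoptions(precision=4,suppress=True)
    print(best.cost,best.x); np.save('fit.npy',best.x)
    e=res(best.x).reshape(-1,2)
    for o,q in zip(obs,e): print(o[:2],q.round(1),end=' ')
    m=model(best.x)
    for k in('hb','lr','push','tip','go-'):print(k,m[k])
    M=R.from_euler('z',best.x[2]).as_matrix();print(M)
E
python3 fit.py
```

```text
18.390021806038842 [   0.5261   -0.1437   -0.1488    1.3444    1.6949  -54.8767 -156.2814
  -82.0958    6.3293]
(0, 'pl-+') [-1.1  0.5] (0, 'pl--') [0.  0.3] (0, 'pl+-') [0.5 0.6] (0, 'ch-+') [ 0.  -0.5] (0, 'ch++') [ 0.2 -0.9] (0, 'ch--') [-0.5  1.6] (0, 'ci-') [ 0.8 -0.6] (0, 'co-') [0.8 0.3] (0, 'co+') [ 2.6 -0.7] (0, 'go-') [0.3 2.3] (0, 'go+') [1.3 0.1] (0, 'lo+') [ 0.3 -1.7] (0, 'lo-') [ 0.5 -0.4] (0, 'hb') [1.7 1.3] (0, 'lr') [0.8 0.1] (0, 'tip') [-0.2 -0.8] (1, 'pl-+') [-0.6 -0.3] (1, 'pl--') [-0.4 -0.8] (1, 'pl+-') [0.3 0.3] (1, 'ch-+') [-0.6 -0.6] (1, 'ci-') [-0.9 -0.4] (1, 'co-') [-2.5 -3.1] (1, 'co+') [ 1.3 -0.5] (1, 'go-') [-0.2 -0.5] (1, 'go+') [-0.  -0.4] (1, 'lo+') [-0.4 -0. ] (1, 'lo-') [-1.2 -0.4] (1, 'hb') [-0.2 -0.7] (1, 'lr') [-0.3 -0.4] hb [ 0.5138 -0.2261  0.1245]
lr [ 0.5151 -0.2172  0.1489]
push [ 0.5286 -0.1272  0.1434]
tip [ 0.5295 -0.1215  0.1574]
go- [ 0.4976 -0.2265  0.06  ]
[[ 0.989   0.1482  0.    ]
 [-0.1482  0.989  -0.    ]
 [-0.      0.      1.    ]]
```

```bash
cat > go.py <<'E'
import sys
from fit import *
p=np.load('fit.npy'); M=R.from_euler('z',p[2])
def cell(P): return M.inv().apply(np.array(P)-[p[0],p[1],0])*1000
def world(c): return M.apply(np.array(c)/1000)+[p[0],p[1],0]
def linkage(hy,hz):  # hook bar -> rod (mm, cell y,z), lever, loop
    d=np.array([hy,hz-60.]);D=np.hypot(*d); al=np.arccos((32**2+D*D-102**2)/(64*D)); th=np.arctan2(d[1],d[0])%(2*np.pi)-al
    a=th+.175; pv=32*np.array([np.cos(th),np.sin(th)])+[0,60]
    s=np.arctan2(hz-pv[1],pv[0]-hy); return (hy+26*np.sin(s),hz+26*np.cos(s)),a,a+s
def hook(ry,rz): # rod -> hook
    f=least_squares(lambda h:np.array(linkage(*h)[0])-[ry,rz],[ry+2,rz-26]); return f.x,linkage(*f.x)[1:]
def delta(c,roll=-np.pi/2,s=None):
    s=s or monitor.read_state(); Rt=R.from_euler('xyz',s['eef_rot'])
    Rg=R.from_euler('xyz',[roll,0,p[2]])
    print('d cm',(Rt.inv().apply(world(c)-s['position'])*100).round(2),'rot',(Rt.inv()*Rg).as_rotvec().round(4))
def st():
    s=monitor.read_state(); f=M.inv().apply(s['contact_force'])
    print('t',round(s['t'],2),'cell tcp',cell(s['position']).round(1),'rot',s['eef_rot'].round(3),'Fcell',f.round(1),'w',round(s['width'],3))
E
python3 - <<'E'
from go import *
np.set_printoptions(suppress=True)
m=model(p); print(cell(m['lr']),cell(m['hb']),linkage(*cell(m['hb'])[1:]))
delta(cell(m['lr'])+[0,0,70])
E
```

```text
[ -0.        -74.3678831 148.8995952] [  0.         -83.29556664 124.48041286] ((np.float64(-74.36788309517215), np.float64(148.89959520463256)), np.float64(1.3443920543636911), np.float64(1.6948973706416597))
d cm [ 55.74   2.65 -66.9 ] rot [ 0.0009 -0.1711 -0.0002]
```

```bash
python3 -m jog '[{"dx":55.7,"dz":-66.9,"ry":-0.171},{"dx":55.7,"dz":-66.9,"ry":-0.171},{"dx":55.7,"dz":-66.9,"ry":-0.171},{"dx":55.7,"dz":-66.9,"ry":-0.171},{"dx":55.7,"dz":-66.9,"ry":-0.171},{"dx":55.7,"dz":-66.9,"ry":-0.171},{"dx":55.7,"dz":-66.9,"ry":-0.171},{"dx":55.7,"dz":-66.9,"ry":-0.171}]'; python3 - <<'E'
from go import *
st(); delta([0,-74.4,219])
E
```

```text
t 0.15 cell tcp [-435.3  679.8  244.8] rot [-1.572  0.    -0.32 ] Fcell [ 1.   0.1 -0.2] w 0.997
d cm [ 55.74   2.64 -66.9 ] rot [ 0.0009 -0.1711 -0.0002]invalid input
```

```bash
python3 -m jog '[{"gripper":0,"dx":55.7,"dy":0,"dz":-66.9,"rx":0,"ry":-0.171,"rz":0},{"gripper":0,"dx":55.7,"dy":0,"dz":-66.9,"rx":0,"ry":-0.171,"rz":0},{"gripper":0,"dx":55.7,"dy":0,"dz":-66.9,"rx":0,"ry":-0.171,"rz":0},{"gripper":0,"dx":55.7,"dy":0,"dz":-66.9,"rx":0,"ry":-0.171,"rz":0},{"gripper":0,"dx":55.7,"dy":0,"dz":-66.9,"rx":0,"ry":-0.171,"rz":0},{"gripper":0,"dx":55.7,"dy":0,"dz":-66.9,"rx":0,"ry":-0.171,"rz":0},{"gripper":0,"dx":55.7,"dy":0,"dz":-66.9,"rx":0,"ry":-0.171,"rz":0},{"gripper":0,"dx":55.7,"dy":0,"dz":-66.9,"rx":0,"ry":-0.171,"rz":0}]'; python3 - <<'E'
from go import *
st(); delta([0,-74.4,219])
E
```

```text
t: 1.15
position: [0.3798, 0.1261, 0.2454]
eef_rot: [-1.571, -0.001, -0.149]
contact_force: [1.7, 1.3, 0.5]
width: 1.002
t 1.15 cell tcp [-184.7  245.1  245.4] rot [-1.571e+00 -1.000e-03 -1.490e-01] Fcell [1.4 1.5 0.5] w 1.002
d cm [ 18.47   2.64 -31.95] rot [-0.0002  0.0002  0.0005]
```

```bash
python3 -m jog '[{"gripper":0,"dx":18.5,"dy":0,"dz":-32.0,"rx":0,"ry":0,"rz":0},{"gripper":0,"dx":18.5,"dy":0,"dz":-32.0,"rx":0,"ry":0,"rz":0},{"gripper":0,"dx":18.5,"dy":0,"dz":-32.0,"rx":0,"ry":0,"rz":0},{"gripper":0,"dx":18.5,"dy":0,"dz":-32.0,"rx":0,"ry":0,"rz":0},{"gripper":0,"dx":18.5,"dy":0,"dz":-32.0,"rx":0,"ry":0,"rz":0},{"gripper":0,"dx":18.5,"dy":0,"dz":-32.0,"rx":0,"ry":0,"rz":0},{"gripper":0,"dx":18.5,"dy":0,"dz":-32.0,"rx":0,"ry":0,"rz":0},{"gripper":0,"dx":18.5,"dy":0,"dz":-32.0,"rx":0,"ry":0,"rz":0}]' ; python3 - <<'E'
from go import *
st(); delta([0,-74.4,219]); snap("wrist","pics/w1.png")
E
```

```text
t: 2.15
position: [0.5144, -0.2156, 0.2449]
eef_rot: [-1.57, 0.001, -0.149]
contact_force: [-0.8, 0.8, 0.2]
width: 1.004
t 2.15 cell tcp [ -1.  -72.8 244.9] rot [-1.57e+00  1.00e-03 -1.49e-01] Fcell [-1.   0.7  0.2] w 1.004
d cm [ 0.1   2.59 -0.16] rot [-0.0006 -0.0005 -0.0011]
```

View pics/w1.png

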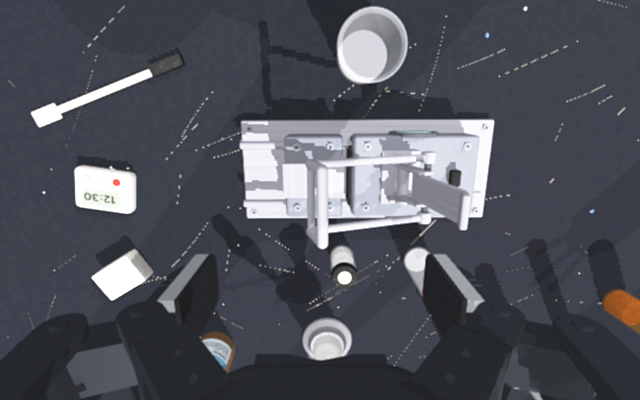

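The wrist view shows the cell near (368,168) and the loop's end bars near u 310 to 325, v 160 to 245. I'll project the model into this view and enlarge it to refine the fit.

```bash
cat > wr.py <<'E'
from go import *
def pix(d,P):
    s=d['s'];T=d['tool_from_camera']; t=R.from_euler('xyz',s['eef_rot']).inv().apply(P-s['position'])
    q=T[:3,:3].T@(t-T[:3,3]); return (d['camera_matrix']@(q/q[2]))[:2]
def over(f,out,x0,y0,x1,y1,k,pts):
    d=np.load(f+'.npy',allow_pickle=True).item(); im=cv2.resize(cv2.imread(f)[y0:y1,x0:x1],None,fx=k,fy=k,interpolation=cv2.INTER_CUBIC)
    for P in pts:
        u=((pix(d,P)-[x0,y0]+.5)*k).astype(int); cv2.drawMarker(im,tuple(int(v) for v in u),(0,0,255),cv2.MARKER_CROSS,14,1)
    cv2.imwrite(out,im)
E
python3 - <<'E'
from wr import *
m=model(p); pts=[m[k] for k in('pl--','pl-+','pl++','pl+-','ch--','ch++','lr','hb','tip')]
c=cell(m['lr']);h=cell(m['hb'])
pts+=[world(c+[x,0,0]) for x in(-26,26)]+[world(h+[x,0,0]) for x in(-26,26)]
over("pics/w1.png","pics/w1c.png",235,105,435,255,4,pts)
d=np.load("pics/w1.png.npy",allow_pickle=True).item()
for k in('lr','hb'): print(k,pix(d,m[k]))
print(d['camera_matrix'])
E
```

```text
lr [318.2769716  208.59897219]
hb [306.48691609 199.14044351]
[[344.43044594   0.         320.32871986]
 [  0.         344.43044594 200.35294724]
 [  0.           0.           1.        ]]
```

View pics/w1c.png

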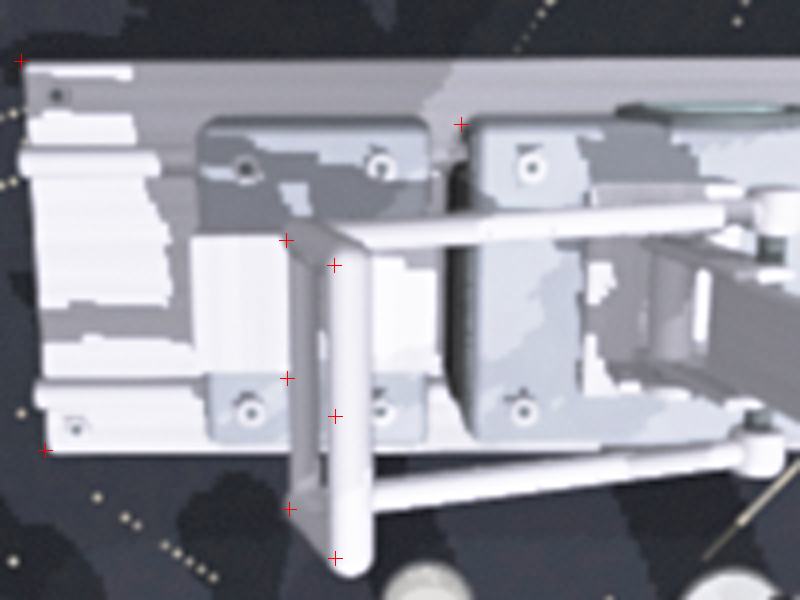

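The rod shows about 3.7 px to the right of the prediction, which is about 2.5 mm toward +y. The keeper lands run from x 192 to 440 in the crop, so the groove is halfway. I'll refit with these points.

```bash
python3 - <<'E'
from wr import *
import fit
W=np.load("pics/w1.png.npy",allow_pickle=True).item()
wob=[('pl--',24,61),('pl+-',47,452),('lr',350,412),('hb',303,375),('lo-',192,235),('lo+',193,373),('li',440,315),('ch--',470,118)]
def model2(q):
    m=model(q); M2=R.from_euler('z',q[2]); m['li']=M2.apply([0,(q[7]+28)/1000,.06])+[q[0],q[1],0]; return m
def r2(q):
    m=model2(q); e=[]
    for k,x,y in wob:
        d=pix(W,m[k])-[235+x/4-.4,105+y/4-.4]
        if k=='li': d[1]=0
        e+=list(d*1.5)
    return np.r_[res(q),e]
f=least_squares(r2,p,loss='soft_l1',x_scale=[.1,.1,.3,.3,.3,10,10,10,5])
print(f.cost,f.x.round(4)); print(r2(f.x)[-16:].reshape(-1,2).round(1))
# wrist-only for y,a,loop,g
np.save('fit.npy',f.x)
E
python3 - <<'E'
from go import *
m=model(p); print(cell(m['lr']),cell(m['hb'])); st(); delta(cell(m['lr'])+[0,0,5])
E
```

```text
28.414866835957376 [ 5.264000e-01 -1.418000e-01 -1.483000e-01  1.307700e+00  1.647700e+00
 -5.681860e+01 -1.576368e+02 -8.188390e+01  6.233400e+00]
[[-0.4  0.1]
 [ 0.1 -0.8]
 [-0.4  0.5]
 [-0.4  0.3]
 [-0.9  0.6]
 [ 0.3 -0.5]
 [-2.5  0. ]
 [-0.1  2.3]]
[ 1.34482037e-14 -7.39181054e+01  1.47502246e+02] [-2.31930306e-14 -8.25878569e+01  1.22990301e+02]
t 2.2 cell tcp [ -1.  -74.2 245.1] rot [-1.57e+00  1.00e-03 -1.48e-01] Fcell [-0.4 -0.1 -0.2] w 0.996
d cm [0.11 9.26 0.03] rot [-0.0005 -0.0002 -0.0009]
```

```bash
python3 -m jog '[{"gripper":0,"dx":0.1,"dy":6,"dz":0,"rx":0,"ry":0,"rz":0},{"gripper":0,"dx":0.1,"dy":9.2,"dz":0,"rx":0,"ry":0,"rz":0},{"gripper":0,"dx":0.1,"dy":9.2,"dz":0,"rx":0,"ry":0,"rz":0},{"gripper":255,"dx":0.1,"dy":9.2,"dz":0,"rx":0,"ry":0,"rz":0},{"gripper":255,"dx":0.1,"dy":9.2,"dz":0,"rx":0,"ry":0,"rz":0},{"gripper":255,"dx":0.1,"dy":9.2,"dz":0,"rx":0,"ry":0,"rz":0},{"gripper":255,"dx":0.1,"dy":9.2,"dz":0,"rx":0,"ry":0,"rz":0},{"gripper":255,"dx":0.1,"dy":9.2,"dz":0,"rx":0,"ry":0,"rz":0}]'; python3 -c "
from go import *
st()"
```

```text
t: 3.2
position: [0.516, -0.2162, 0.1535]
eef_rot: [-1.571, -0.0, -0.149]
contact_force: [0.5, -1.3, 0.9]
width: 0.063
t 3.2 cell tcp [  0.7 -75.2 153.5] rot [-1.571 -0.    -0.149] Fcell [ 0.6 -1.2  0.9] w 0.063
```

```bash
python3 -m jog '[{"gripper":255,"dx":0,"dy":0,"dz":0,"rx":0,"ry":0,"rz":0},{"gripper":255,"dx":0,"dy":0,"dz":0,"rx":0,"ry":0,"rz":0}]'; python3 - <<'E'
from wr import *
st(); snap("wrist","pics/w2.png"); snap("side","pics/s2.png")
a=cv2.resize(cv2.imread("pics/w2.png")[120:330,210:430],None,fx=1.8,fy=1.8); b=cv2.resize(cv2.imread("pics/s2.png")[130:300,270:400],None,fx=3,fy=3)
h=max(a.shape[0],b.shape[0]); o=np.zeros((h,a.shape[1]+b.shape[1],3),np.uint8); o[:a.shape[0],:a.shape[1]]=a;o[:b.shape[0],a.shape[1]:]=b
cv2.imwrite("pics/m2.png",o)
E
```

```text
t: 3.45
position: [0.516, -0.2163, 0.1534]
eef_rot: [-1.571, -0.0, -0.149]
contact_force: [-0.8, -2.5, 1.9]
width: 0.057
t 3.45 cell tcp [  0.7 -75.2 153.4] rot [-1.571 -0.    -0.149] Fcell [-0.4 -2.6  1.9] w 0.057
```

View pics/m2.png

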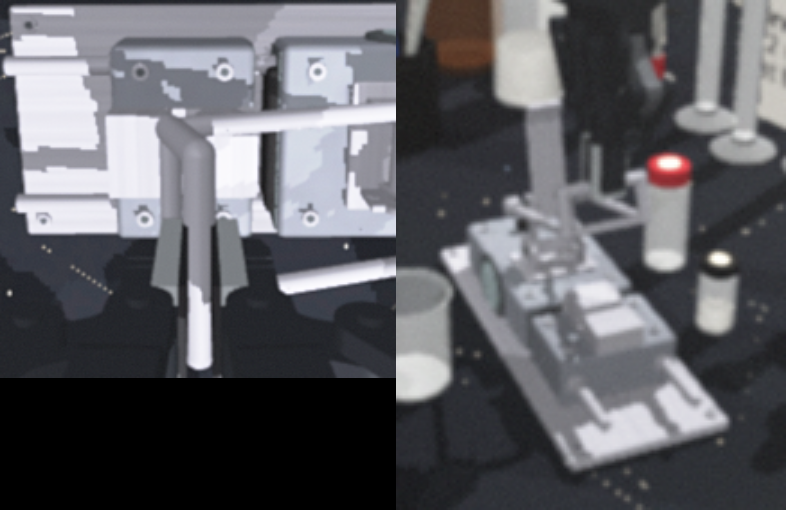

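```bash
cat > plan.py <<'E'
from go import *
np.set_printoptions(suppress=True)
OFF=5.5
def tgt(hy,hz):
    r,a,l=linkage(hy,hz); print('hb',hy,hz,'rod',np.round(r,1),'a,l',round(a,3),round(l,3)); delta([0.7,r[0],r[1]+OFF])
def where():
    st(); c=cell(monitor.read_state()['position']); h,al=hook(c[1],c[2]-OFF); print('hook',h.round(1),'a,l',np.round(al,3))
E
python3 - <<'E'
from plan import *
where()
for q in((-84,100),(-84,80),(-82,70),(-82,66),(-82,63),(-82,52)): tgt(*q)
E
```

```text
t 3.55 cell tcp [  0.7 -75.2 153.3] rot [-1.571 -0.    -0.149] Fcell [ 0.4 -2.5  1.6] w 0.057
hook [-83.8 123.3] a,l [1.346 1.685]
hb -84 100 rod [-80.7 125.8] a,l 1.179 1.307
d cm [-0.    2.21 -0.55] rot [ 0.0002 -0.0006  0.0002]
hb -84 80 rod [-85.7 105.9] a,l 1.156 1.092
d cm [-0.    4.19 -1.05] rot [ 0.0002 -0.0006  0.0002]
hb -82 70 rod [-86.1  95.7] a,l 1.12 0.963
d cm [-0.    5.22 -1.09] rot [ 0.0002 -0.0006  0.0002]
hb -82 66 rod [-87.2  91.5] a,l 1.152 0.949
d cm [-0.    5.64 -1.21] rot [ 0.0002 -0.0006  0.0002]
hb -82 63 rod [-88.1  88.3] a,l 1.181 0.943
d cm [-0.    5.96 -1.3 ] rot [ 0.0002 -0.0006  0.0002]
hb -82 52 rod [-91.5  76.2] a,l 1.329 0.955
d cm [-0.    7.16 -1.63] rot [ 0.0002 -0.0006  0.0002]
```

```bash
python3 -m jog '[{"gripper":255,"dx":0,"dy":1.1,"dz":-0.27,"rx":0,"ry":0,"rz":0},{"gripper":255,"dx":0,"dy":2.2,"dz":-0.55,"rx":0,"ry":0,"rz":0},{"gripper":255,"dx":0,"dy":3.2,"dz":-0.8,"rx":0,"ry":0,"rz":0},{"gripper":255,"dx":0,"dy":4.2,"dz":-1.05,"rx":0,"ry":0,"rz":0},{"gripper":255,"dx":0,"dy":4.8,"dz":-1.08,"rx":0,"ry":0,"rz":0},{"gripper":255,"dx":0,"dy":5.2,"dz":-1.09,"rx":0,"ry":0,"rz":0},{"gripper":255,"dx":0,"dy":5.2,"dz":-1.09,"rx":0,"ry":0,"rz":0}]'; python3 - <<'E'
from plan import *
where()
for q in((-82,66),(-82,63),(-82,60),(-82,52)): tgt(*q)
snap("wrist","pics/w3.png"); snap("scene","pics/s3.png")
a=cv2.resize(cv2.imread("pics/w3.png")[80:330,200:430],None,fx=1.7,fy=1.7); b=cv2.resize(cv2.imread("pics/s3.png")[165:300,290:415],None,fx=3,fy=3)
h=max(a.shape[0],b.shape[0]); o=np.zeros((h,a.shape[1]+b.shape[1],3),np.uint8); o[:a.shape[0],:a.shape[1]]=a;o[:b.shape[0],a.shape[1]:]=b
cv2.imwrite("pics/m3.png",o)
E
```

```text
t: 4.42
position: [0.5143, -0.2267, 0.1011]
eef_rot: [-1.571, 0.0, -0.149]
contact_force: [1.8, -0.7, 0.1]
width: 0.062
t 4.42 cell tcp [  0.6 -85.8 101.1] rot [-1.571  0.    -0.149] Fcell [ 1.9 -0.4  0.1] w 0.062
hook [-81.8  69.9] a,l [1.111 0.955]
hb -82 66 rod [-87.2  91.5] a,l 1.152 0.949
d cm [ 0.01  0.42 -0.14] rot [-0.0001 -0.0005 -0.0001]
hb -82 63 rod [-88.1  88.3] a,l 1.181 0.943
d cm [ 0.01  0.74 -0.23] rot [-0.0001 -0.0005 -0.0001]
hb -82 60 rod [-89.  85.] a,l 1.215 0.941
d cm [ 0.01  1.06 -0.32] rot [-0.0001 -0.0005 -0.0001]
hb -82 52 rod [-91.5  76.2] a,l 1.329 0.955
d cm [ 0.01  1.94 -0.57] rot [-0.0001 -0.0005 -0.0001]
```

View pics/m3.png

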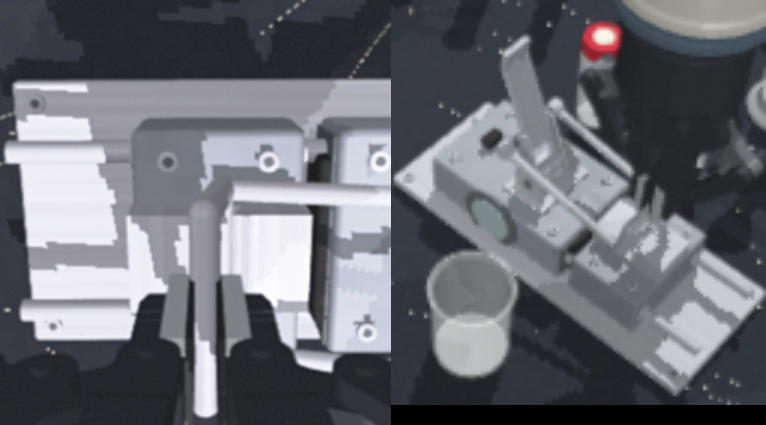

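The rod is held, the loop sits level over the keeper, and the keeper's middle is near (220,255) in the left panel, below the bar. I'll lower gently from here.

```bash
python3 -m jog '[{"gripper":255,"dx":0,"dy":0.4,"dz":-0.14,"rx":0,"ry":0,"rz":0},{"gripper":255,"dx":0,"dy":0.6,"dz":-0.18,"rx":0,"ry":0,"rz":0},{"gripper":255,"dx":0,"dy":0.7,"dz":-0.22,"rx":0,"ry":0,"rz":0},{"gripper":255,"dx":0,"dy":0.8,"dz":-0.24,"rx":0,"ry":0,"rz":0},{"gripper":255,"dx":0,"dy":0.8,"dz":-0.24,"rx":0,"ry":0,"rz":0}]'; python3 - <<'E'
from plan import *
where()
for q in((-82,60),(-82,52)): tgt(*q)
E
```

```text
t: 5.15
position: [0.5139, -0.229, 0.0932]
eef_rot: [-1.57, 0.0, -0.149]
contact_force: [2.6, 4.6, 2.3]
width: 0.066
t 5.15 cell tcp [  0.6 -88.2  93.2] rot [-1.57   0.    -0.149] Fcell [1.9 4.9 2.3] w 0.066
hook [-81.9  62.5] a,l [1.182 0.939]
hb -82 60 rod [-89.  85.] a,l 1.215 0.941
d cm [ 0.01  0.27 -0.09] rot [-0.0003 -0.0006 -0.0002]
hb -82 52 rod [-91.5  76.2] a,l 1.329 0.955
d cm [ 0.01  1.15 -0.33] rot [-0.0003 -0.0006 -0.0002]
```

```bash
python3 -m jog '[{"gripper":255,"dx":0,"dy":0.1,"dz":-0.03,"rx":0,"ry":0,"rz":0},{"gripper":255,"dx":0,"dy":0.1,"dz":-0.03,"rx":0,"ry":0,"rz":0}]'; python3 -c "
from plan import *
where()"
python3 -m jog '[{"gripper":255,"dx":0,"dy":0.1,"dz":-0.03,"rx":0,"ry":0,"rz":0},{"gripper":255,"dx":0,"dy":0.1,"dz":-0.03,"rx":0,"ry":0,"rz":0}]'; python3 -c "
from plan import *
where()"
```

```text
t: 5.4
position: [0.5139, -0.2293, 0.0923]
eef_rot: [-1.57, 0.0, -0.149]
contact_force: [2.9, 4.8, 2.4]
width: 0.059
t 5.4 cell tcp [  0.6 -88.4  92.3] rot [-1.57   0.    -0.149] Fcell [2.2 5.2 2.4] w 0.059
hook [-81.9  61.6] a,l [1.192 0.938]
t: 5.65
position: [0.5138, -0.2296, 0.0913]
eef_rot: [-1.57, 0.0, -0.149]
contact_force: [3.5, 5.3, 2.6]
width: 0.061
t 5.65 cell tcp [  0.6 -88.7  91.3] rot [-1.57   0.    -0.149] Fcell [2.7 5.8 2.6] w 0.061
hook [-81.9  60.7] a,l [1.202 0.937]
```

```bash
python3 -m jog '[{"gripper":255,"dx":0,"dy":0.1,"dz":-0.03,"rx":0,"ry":0,"rz":0},{"gripper":255,"dx":0,"dy":0.1,"dz":-0.03,"rx":0,"ry":0,"rz":0}]'; python3 -c "
from plan import *
where()"
python3 -m jog '[{"gripper":255,"dx":0,"dy":0.1,"dz":-0.03,"rx":0,"ry":0,"rz":0},{"gripper":255,"dx":0,"dy":0.1,"dz":-0.03,"rx":0,"ry":0,"rz":0}]'; python3 -c "
from plan import *
where();tgt(-82,56)"
```

```text
t: 5.9
position: [0.5137, -0.2301, 0.0901]
eef_rot: [-1.571, 0.0, -0.149]
contact_force: [3.4, 2.7, -1.1]
width: 0.057
t 5.9 cell tcp [  0.6 -89.3  90.1] rot [-1.571  0.    -0.149] Fcell [ 2.9  3.2 -1.1] w 0.057
hook [-82.1  59.6] a,l [1.224 0.945]
t: 6.15
position: [0.5137, -0.2304, 0.0892]
eef_rot: [-1.571, 0.0, -0.149]
contact_force: [2.9, 3.2, -1.7]
width: 0.057
t 6.15 cell tcp [  0.6 -89.5  89.2] rot [-1.571  0.    -0.149] Fcell [ 2.4  3.6 -1.7] w 0.057
hook [-82.1  58.8] a,l [1.235 0.945]
hb -82 56 rod [-90.3  80.7] a,l 1.268 0.945
d cm [ 0.01  0.3  -0.07] rot [-0.     -0.0005 -0.0001]
```

```bash
python3 -m jog '[{"gripper":255,"dx":0,"dy":0.1,"dz":-0.025,"rx":0,"ry":0,"rz":0},{"gripper":255,"dx":0,"dy":0.2,"dz":-0.05,"rx":0,"ry":0,"rz":0},{"gripper":255,"dx":0,"dy":0.2,"dz":-0.05,"rx":0,"ry":0,"rz":0}]'; python3 -c "
from plan import *
where()"
python3 -m jog '[{"gripper":255,"dx":0,"dy":0.1,"dz":-0.03,"rx":0,"ry":0,"rz":0},{"gripper":255,"dx":0,"dy":0.2,"dz":-0.06,"rx":0,"ry":0,"rz":0},{"gripper":255,"dx":0,"dy":0.2,"dz":-0.06,"rx":0,"ry":0,"rz":0}]'; python3 -c "
from plan import *
where();tgt(-82,52)"
```

```text
t: 6.52
position: [0.5136, -0.2309, 0.0872]
eef_rot: [-1.571, 0.0, -0.149]
contact_force: [1.8, 3.0, -0.7]
width: 0.06
t 6.53 cell tcp [  0.6 -90.1  87.2] rot [-1.571  0.    -0.149] Fcell [ 1.3  3.3 -0.7] w 0.06
hook [-82.1  56.9] a,l [1.258 0.946]
t: 6.9
position: [0.5136, -0.2315, 0.0853]
eef_rot: [-1.571, -0.0, -0.149]
contact_force: [1.4, 3.0, 1.0]
width: 0.059
t 6.9 cell tcp [  0.6 -90.7  85.3] rot [-1.571 -0.    -0.149] Fcell [1.  3.2 1. ] w 0.059
hook [-82.1  55.2] a,l [1.285 0.951]
hb -82 52 rod [-91.5  76.2] a,l 1.329 0.955
d cm [ 0.01  0.36 -0.08] rot [ 0.     -0.0005  0.    ]
```

```bash
python3 -m jog '[{"gripper":255,"dx":0,"dy":0.1,"dz":-0.025,"rx":0,"ry":0,"rz":0},{"gripper":255,"dx":0,"dy":0.2,"dz":-0.05,"rx":0,"ry":0,"rz":0},{"gripper":255,"dx":0,"dy":0.2,"dz":-0.05,"rx":0,"ry":0,"rz":0}]'; python3 -c "
from plan import *
where()"
python3 -m jog '[{"gripper":255,"dx":0,"dy":0.1,"dz":-0.025,"rx":0,"ry":0,"rz":0},{"gripper":255,"dx":0,"dy":0.1,"dz":-0.025,"rx":0,"ry":0,"rz":0}]'; python3 -c "
from plan import *
where();tgt(-82,52)"
```

```text
t: 7.28
position: [0.5137, -0.2319, 0.0846]
eef_rot: [-1.571, -0.001, -0.149]
contact_force: [-3.1, 8.4, 28.3]
width: 0.059
t 7.28 cell tcp [  0.8 -91.   84.6] rot [-1.571 -0.001 -0.149] Fcell [-4.3  7.8 28.3] w 0.059
hook [-82.3  54.6] a,l [1.301 0.958]
t: 7.52
position: [0.5137, -0.2321, 0.0843]
eef_rot: [-1.571, -0.001, -0.149]
contact_force: [-7.0, 11.8, 42.6]
width: 0.059
t 7.53 cell tcp [  0.8 -91.2  84.3] rot [-1.571 -0.001 -0.149] Fcell [-8.6 10.7 42.6] w 0.059
hook [-82.4  54.3] a,l [1.309 0.962]
hb -82 52 rod [-91.5  76.2] a,l 1.329 0.955
d cm [-0.01  0.26 -0.03] rot [ 0.0004 -0.0004  0.0015]
```

The bar reached the groove floor, but I chained a second step without checking and the force rose to 43 N. I'm backing off at once.

```bash
python3 -m jog '[{"gripper":255,"dx":0,"dy":-0.22,"dz":0.03,"rx":0,"ry":0,"rz":0},{"gripper":255,"dx":0,"dy":-0.22,"dz":0.03,"rx":0,"ry":0,"rz":0}]'; python3 -c "
from plan import *
where()"
```

```text
t: 7.78
position: [0.5136, -0.2322, 0.085]
eef_rot: [-1.571, -0.001, -0.149]
contact_force: [0.6, 2.8, 14.0]
width: 0.062
t 7.78 cell tcp [  0.8 -91.3  85. ] rot [-1.571 -0.001 -0.149] Fcell [ 0.2  2.8 14. ] w 0.062
hook [-82.6  55. ] a,l [1.31 0.97]
```

```bash
sed -i 's/OFF=5.5/OFF=8.6/' plan.py; python3 -m jog '[{"gripper":255,"dx":0,"dy":-0.07,"dz":0,"rx":0,"ry":0,"rz":0},{"gripper":255,"dx":0,"dy":-0.07,"dz":0,"rx":0,"ry":0,"rz":0}]'; python3 - <<'E'
from plan import *
where()
for y in (-82,-80,-78,-76,-74,-72): tgt(y,52.5)
E
```

```text
t: 8.02
position: [0.5135, -0.2322, 0.0852]
eef_rot: [-1.571, -0.0, -0.149]
contact_force: [1.0, 0.2, 5.6]
width: 0.062
t 8.03 cell tcp [  0.7 -91.3  85.2] rot [-1.571 -0.    -0.149] Fcell [1.  0.3 5.6] w 0.062
hook [-81.9  52.3] a,l [1.321 0.952]
hb -82 52.5 rod [-91.3  76.8] a,l 1.321 0.953
d cm [ 0.   -0.02 -0.  ] rot [ 0.0003 -0.0005  0.0002]
hb -80 52.5 rod [-89.   76.9] a,l 1.235 0.88
d cm [ 0.   -0.03  0.23] rot [ 0.0003 -0.0005  0.0002]
hb -78 52.5 rod [-86.6  77. ] a,l 1.139 0.802
d cm [ 0.   -0.04  0.47] rot [ 0.0003 -0.0005  0.0002]
hb -76 52.5 rod [-84.1  77.2] a,l 1.032 0.716
d cm [ 0.   -0.06  0.72] rot [ 0.0003 -0.0005  0.0002]
hb -74 52.5 rod [-81.4  77.4] a,l 0.906 0.619
d cm [ 0.   -0.08  1.  ] rot [ 0.0003 -0.0005  0.0002]
hb -72 52.5 rod [-78.3  77.7] a,l 0.744 0.499
d cm [ 0.   -0.11  1.3 ] rot [ 0.0003 -0.0005  0.0002]
```

```bash
python3 -m jog '[{"gripper":255,"dx":0,"dy":-0.03,"dz":0.1,"rx":0,"ry":0,"rz":0},{"gripper":255,"dx":0,"dy":-0.03,"dz":0.23,"rx":0,"ry":0,"rz":0},{"gripper":255,"dx":0,"dy":-0.03,"dz":0.23,"rx":0,"ry":0,"rz":0}]'; python3 - <<'E'
from plan import *
where()
E
```

```text
t: 8.4
position: [0.5139, -0.2298, 0.0854]
eef_rot: [-1.571, -0.0, -0.149]
contact_force: [1.4, -2.8, 1.0]
width: 0.058
t 8.4 cell tcp [  0.7 -88.9  85.4] rot [-1.571 -0.    -0.149] Fcell [ 1.8 -2.6  1. ] w 0.058
hook [-79.9  52.4] a,l [1.23  0.875]
```

```bash
python3 -m jog '[{"gripper":255,"dx":0,"dy":-0.01,"dz":0.12,"rx":0,"ry":0,"rz":0},{"gripper":255,"dx":0,"dy":-0.01,"dz":0.23,"rx":0,"ry":0,"rz":0},{"gripper":255,"dx":0,"dy":-0.01,"dz":0.23,"rx":0,"ry":0,"rz":0}]'; python3 - <<'E'
from plan import *
where()
E
```

```text
t: 8.78
position: [0.5142, -0.228, 0.0856]
eef_rot: [-1.572, -0.0, -0.149]
contact_force: [-1.1, -10.4, -1.1]
width: 0.057
t 8.78 cell tcp [  0.7 -87.1  85.6] rot [-1.572 -0.    -0.149] Fcell [  0.4 -10.4  -1.1] w 0.057
hook [-78.4  52.5] a,l [1.158 0.817]
```

```bash
python3 -m jog '[{"gripper":255,"dx":0,"dy":-0.01,"dz":0.1,"rx":0,"ry":0,"rz":0},{"gripper":255,"dx":0,"dy":-0.01,"dz":0.1,"rx":0,"ry":0,"rz":0}]'; python3 - <<'E'
from plan import *
where()
E
```

```text
t: 9.02
position: [0.5143, -0.2271, 0.0857]
eef_rot: [-1.572, -0.0, -0.149]
contact_force: [-2.4, -10.8, -1.3]
width: 0.056
t 9.03 cell tcp [  0.7 -86.2  85.7] rot [-1.572 -0.    -0.149] Fcell [ -0.8 -11.   -1.3] w 0.056
hook [-77.7  52.6] a,l [1.123 0.789]
```

```bash
python3 -m jog '[{"gripper":255,"dx":0,"dy":-0.01,"dz":0.1,"rx":0,"ry":0,"rz":0},{"gripper":255,"dx":0,"dy":-0.02,"dz":0.2,"rx":0,"ry":0,"rz":0},{"gripper":255,"dx":0,"dy":-0.02,"dz":0.2,"rx":0,"ry":0,"rz":0}]'; python3 - <<'E'
from plan import *
where()
E
```

```text
t: 9.4
position: [0.5146, -0.2251, 0.0859]
eef_rot: [-1.572, -0.0, -0.149]
contact_force: [-1.8, -11.7, -0.4]
width: 0.06
t 9.4 cell tcp [  0.7 -84.2  85.9] rot [-1.572 -0.    -0.149] Fcell [ -0.1 -11.9  -0.4] w 0.06
hook [-76.1  52.6] a,l [1.038 0.721]
```

```bash
python3 -m jog '[{"gripper":255,"dx":0,"dy":-0.01,"dz":0.1,"rx":0,"ry":0,"rz":0},{"gripper":255,"dx":0,"dy":-0.02,"dz":0.2,"rx":0,"ry":0,"rz":0},{"gripper":255,"dx":0,"dy":-0.02,"dz":0.2,"rx":0,"ry":0,"rz":0}]'; python3 - <<'E'
from plan import *
where(); tgt(-74,52.5); tgt(-73,52.5)
snap("wrist","pics/w4.png"); snap("side","pics/s4.png")
a=cv2.resize(cv2.imread("pics/w4.png")[80:330,200:430],None,fx=1.7,fy=1.7); b=cv2.resize(cv2.imread("pics/s4.png")[160:290,270:400],None,fx=3.2,fy=3.2,interpolation=cv2.INTER_CUBIC)
h=max(a.shape[0],b.shape[0]); o=np.zeros((h,a.shape[1]+b.shape[1],3),np.uint8); o[:a.shape[0],:a.shape[1]]=a;o[:b.shape[0],a.shape[1]:]=b
cv2.imwrite("pics/m4.png",o)
E
```

```text
t: 9.78
position: [0.5149, -0.2232, 0.0861]
eef_rot: [-1.572, -0.0, -0.149]
contact_force: [-2.2, -10.1, -1.4]
width: 0.059
t 9.78 cell tcp [  0.7 -82.2  86.1] rot [-1.572 -0.    -0.149] Fcell [ -0.7 -10.3  -1.4] w 0.059
hook [-74.6  52.6] a,l [0.947 0.651]
hb -74 52.5 rod [-81.4  77.4] a,l 0.906 0.619
d cm [0.   0.   0.09] rot [ 0.0012 -0.0003  0.0001]
hb -73 52.5 rod [-79.9  77.6] a,l 0.831 0.563
d cm [ 0.   -0.01  0.23] rot [ 0.0012 -0.0003  0.0001]
```

View pics/m4.png

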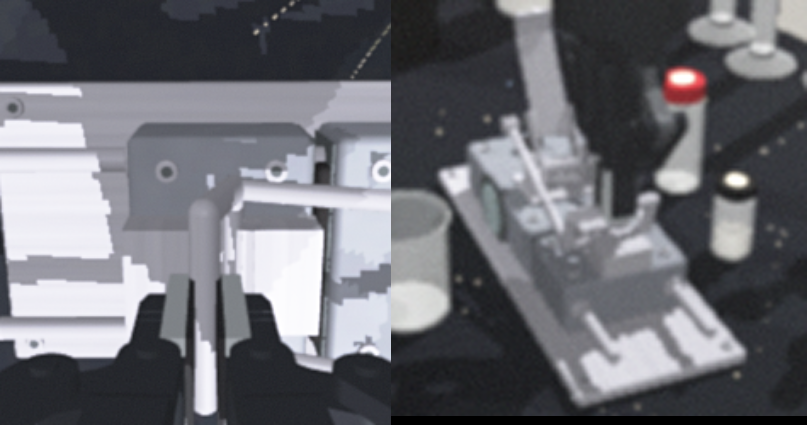

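Both panels show the bar in the groove and the cap drawn closer to the chamber. The force held at a steady 10–12 N while the cap slid, so the hook has bitten. I'll draw it 1 mm more, let go and lift off.

```bash
python3 -m jog '[{"gripper":255,"dx":0,"dy":0,"dz":0.1,"rx":0,"ry":0,"rz":0},{"gripper":120,"dx":0,"dy":0,"dz":0.1,"rx":0,"ry":0,"rz":0},{"gripper":120,"dx":0,"dy":0,"dz":0.1,"rx":0,"ry":0,"rz":0},{"gripper":120,"dx":0,"dy":0,"dz":0.1,"rx":0,"ry":0,"rz":0},{"gripper":120,"dx":0,"dy":0,"dz":0.1,"rx":0,"ry":0,"rz":0}]'; python3 - <<'E'
from plan import *
where(); 
E
```

```text
t: 10.5
position: [0.515, -0.2213, 0.086]
eef_rot: [-1.571, 0.0, -0.149]
contact_force: [0.2, -0.0, 0.9]
width: 0.529
t 10.5 cell tcp [  0.5 -80.3  86. ] rot [-1.571  0.    -0.149] Fcell [ 0.2 -0.   0.9] w 0.529
hook [-73.3  52.4] a,l [0.854 0.579]
```

```bash
python3 -m jog '[{"gripper":120,"dx":0,"dy":-3,"dz":0,"rx":0,"ry":0,"rz":0},{"gripper":120,"dx":0,"dy":-8,"dz":0,"rx":0,"ry":0,"rz":0},{"gripper":255,"dx":0,"dy":-12,"dz":2,"rx":0,"ry":0,"rz":0},{"gripper":255,"dx":0,"dy":-12,"dz":8,"rx":0,"ry":0,"rz":0},{"gripper":255,"dx":0,"dy":-12,"dz":10,"rx":0,"ry":0,"rz":0},{"gripper":255,"dx":0,"dy":-12,"dz":10,"rx":0,"ry":0,"rz":0}]'; python3 - <<'E'
from plan import *
st()
snap("wrist","pics/w5.png"); snap("side","pics/s5.png")
a=cv2.resize(cv2.imread("pics/w5.png")[60:300,150:450],None,fx=1.3,fy=1.3); b=cv2.resize(cv2.imread("pics/s5.png")[140:280,270:400],None,fx=3.2,fy=3.2,interpolation=cv2.INTER_CUBIC)
h=max(a.shape[0],b.shape[0]); o=np.zeros((h,a.shape[1]+b.shape[1],3),np.uint8); o[:a.shape[0],:a.shape[1]]=a;o[:b.shape[0],a.shape[1]:]=b
cv2.imwrite("pics/m5.png",o)
E
```

```text
t: 11.25
position: [0.5299, -0.1215, 0.206]
eef_rot: [-1.571, 0.0, -0.147]
contact_force: [-0.3, -0.6, 0.5]
width: -0.0
t 11.25 cell tcp [  0.5  20.5 206. ] rot [-1.571  0.    -0.147] Fcell [-0.2 -0.6  0.5] w -0.0
```

View pics/m5.png

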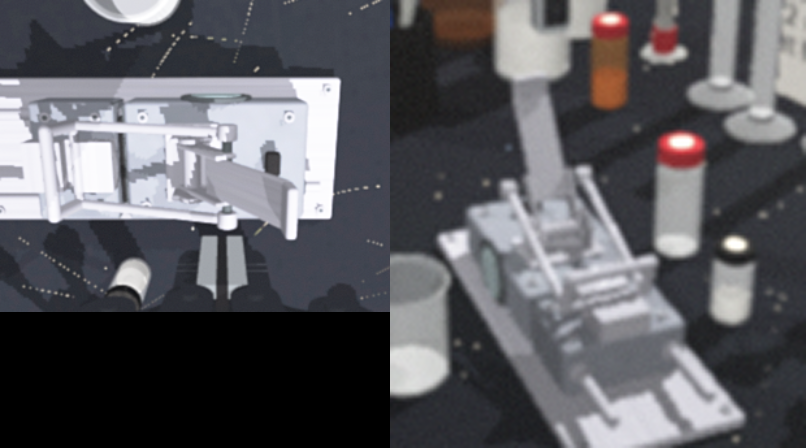

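The loop is still hooked in the keeper, the lever stands at about 0.9, and the closed fingers are about 14 mm wide. I'll move to the lever's face and push along its arc.

```bash
python3 -m jog '[{"gripper":255,"dx":-0.05,"dy":3,"dz":0.9,"rx":0,"ry":0,"rz":0},{"gripper":255,"dx":-0.05,"dy":5.7,"dz":0.9,"rx":0,"ry":0,"rz":0},{"gripper":255,"dx":-0.05,"dy":5.7,"dz":0.9,"rx":0,"ry":0,"rz":0}]'; cat > push.py <<'E'
from plan import *
st(); s=monitor.read_state()
for a in np.arange(float(sys.argv[1]),float(sys.argv[2])-.001,-.1):
    print(round(a,2),end=' '); delta([0,82*np.cos(a)-2.5*np.sin(a)-7*min(1,a/.4),60+82*np.sin(a)+2.5*np.cos(a)+14],s=s)
E
python3 push.py 1.0 0.4
```

```text
t: 11.72
position: [0.5296, -0.1144, 0.1475]
eef_rot: [-1.57, 0.004, -0.15]
contact_force: [0.2, -0.5, 0.7]
width: -0.0
t 11.72 cell tcp [ -0.9  27.6 147.5] rot [-1.57   0.004 -0.15 ] Fcell [ 0.3 -0.4  0.7] w -0.0
1.0 d cm [0.09 0.31 0.76] rot [-0.0005 -0.0017 -0.0037]
0.9 d cm [0.09 0.77 1.44] rot [-0.0005 -0.0017 -0.0037]
0.8 d cm [0.09 1.29 2.08] rot [-0.0005 -0.0017 -0.0037]
0.7 d cm [0.09 1.87 2.65] rot [-0.0005 -0.0017 -0.0037]
0.6 d cm [0.09 2.51 3.17] rot [-0.0005 -0.0017 -0.0037]
0.5 d cm [0.09 3.2  3.62] rot [-0.0005 -0.0017 -0.0037]
0.4 d cm [0.09 3.92 4.  ] rot [-0.0005 -0.0017 -0.0037]
```

```bash
python3 -m jog '[{"gripper":255,"dx":0.05,"dy":0.3,"dz":0.76,"rx":0,"ry":0,"rz":0},{"gripper":255,"dx":0.05,"dy":0.54,"dz":1.1,"rx":0,"ry":0,"rz":0},{"gripper":255,"dx":0.05,"dy":0.77,"dz":1.44,"rx":0,"ry":0,"rz":0},{"gripper":255,"dx":0.05,"dy":1.0,"dz":1.76,"rx":0,"ry":0,"rz":0},{"gripper":255,"dx":0.05,"dy":1.29,"dz":2.08,"rx":0,"ry":0,"rz":0}]'; python3 push.py 0.8 0.4
```

```text
t: 12.35
position: [0.5345, -0.0929, 0.1363]
eef_rot: [-1.571, -0.001, -0.149]
contact_force: [0.5, -2.5, 1.6]
width: 0.003
t 12.35 cell tcp [  0.9  49.5 136.3] rot [-1.571 -0.001 -0.149] Fcell [ 0.9 -2.4  1.6] w 0.003
0.8 d cm [-0.09  0.17 -0.12] rot [ 0.0001 -0.0004  0.0006]
0.7 d cm [-0.09  0.75  0.46] rot [ 0.0001 -0.0004  0.0006]
0.6 d cm [-0.09  1.39  0.98] rot [ 0.0001 -0.0004  0.0006]
0.5 d cm [-0.09  2.08  1.42] rot [ 0.0001 -0.0004  0.0006]
0.4 d cm [-0.09  2.8   1.8 ] rot [ 0.0001 -0.0004  0.0006]
```

In contact at about 3 N. Continuing.

```bash
python3 -m jog '[{"gripper":255,"dx":-0.05,"dy":0.35,"dz":0.17,"rx":0,"ry":0,"rz":0},{"gripper":255,"dx":-0.05,"dy":0.75,"dz":0.46,"rx":0,"ry":0,"rz":0},{"gripper":255,"dx":-0.05,"dy":1.05,"dz":0.72,"rx":0,"ry":0,"rz":0},{"gripper":255,"dx":-0.05,"dy":1.39,"dz":0.98,"rx":0,"ry":0,"rz":0}]'; python3 push.py 0.6 0.2
```

```text
t: 12.85
position: [0.5353, -0.083, 0.1221]
eef_rot: [-1.571, 0.0, -0.149]
contact_force: [0.5, 0.4, 4.7]
width: 0.004
t 12.85 cell tcp [  0.1  59.4 122.1] rot [-1.571  0.    -0.149] Fcell [0.5 0.5 4.7] w 0.004
0.6 d cm [-0.01 -0.03 -0.01] rot [-0.0002 -0.0005 -0.0002]
0.5 d cm [-0.01  0.66  0.44] rot [-0.0002 -0.0005 -0.0002]
0.4 d cm [-0.01  1.38  0.81] rot [-0.0002 -0.0005 -0.0002]
0.3 d cm [-0.01  2.14  1.29] rot [-0.0002 -0.0005 -0.0002]
0.2 d cm [-0.01  2.93  1.7 ] rot [-0.0002 -0.0005 -0.0002]
```

```bash
python3 -m jog '[{"gripper":255,"dx":0,"dy":0.33,"dz":0.22,"rx":0,"ry":0,"rz":0},{"gripper":255,"dx":0,"dy":0.66,"dz":0.44,"rx":0,"ry":0,"rz":0},{"gripper":255,"dx":0,"dy":1.0,"dz":0.63,"rx":0,"ry":0,"rz":0},{"gripper":255,"dx":0,"dy":1.38,"dz":0.81,"rx":0,"ry":0,"rz":0}]'; python3 push.py 0.4 0
```

```text
t: 13.35
position: [0.5364, -0.0752, 0.1082]
eef_rot: [-1.571, 0.0, -0.149]
contact_force: [0.5, 1.0, 2.9]
width: -0.0
t 13.35 cell tcp [  0.1  67.4 108.2] rot [-1.571  0.    -0.149] Fcell [0.3 1.1 2.9] w -0.0
0.4 d cm [-0.01 -0.    0.02] rot [-0.     -0.0005 -0.0002]
0.3 d cm [-0.01  0.76  0.5 ] rot [-0.     -0.0005 -0.0002]
0.2 d cm [-0.01  1.54  0.9 ] rot [-0.     -0.0005 -0.0002]
0.1 d cm [-0.01  2.35  1.22] rot [-0.     -0.0005 -0.0002]
0.0 d cm [-0.01  3.17  1.46] rot [-0.     -0.0005 -0.0002]
```

```bash
python3 -m jog '[{"gripper":255,"dx":0,"dy":0.38,"dz":0.25,"rx":0,"ry":0,"rz":0},{"gripper":255,"dx":0,"dy":0.76,"dz":0.4,"rx":0,"ry":0,"rz":0},{"gripper":255,"dx":0,"dy":1.15,"dz":0.4,"rx":0,"ry":0,"rz":0},{"gripper":255,"dx":0,"dy":1.54,"dz":0.4,"rx":0,"ry":0,"rz":0}]'; python3 push.py 0.2 0;  python3 - <<'E'
from plan import *
snap("side","pics/s6.png"); snap("wrist","pics/w6.png")
b=cv2.resize(cv2.imread("pics/s6.png")[140:280,270:400],None,fx=4,fy=4,interpolation=cv2.INTER_CUBIC)
cv2.imwrite("pics/m6.png",b)
E
```

```text
t: 13.85
position: [0.537, -0.0713, 0.0927]
eef_rot: [-1.571, 0.0, -0.149]
contact_force: [-0.1, 0.6, 0.7]
width: -0.0
t 13.85 cell tcp [ 0.1 71.3 92.7] rot [-1.571  0.    -0.149] Fcell [-0.2  0.6  0.7] w -0.0
0.2 d cm [-0.01  0.    0.51] rot [-0.0001 -0.0005 -0.0002]
0.1 d cm [-0.01  0.81  0.83] rot [-0.0001 -0.0005 -0.0002]
0.0 d cm [-0.01  1.62  1.07] rot [-0.0001 -0.0005 -0.0002]
```

View pics/m6.png

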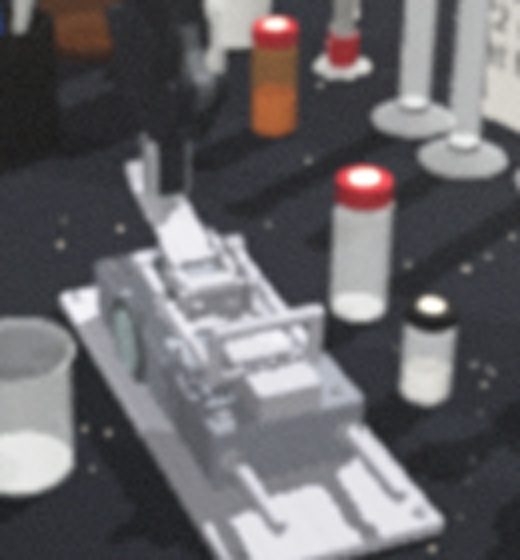

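The cap is now up against the chamber with the loop still over the keeper, the lever is nearly flat, and the vials and beaker are standing. I'll finish the push gently.

```bash
python3 -m jog '[{"gripper":255,"dx":0,"dy":0.4,"dz":0.2,"rx":0,"ry":0,"rz":0},{"gripper":255,"dx":0,"dy":0.8,"dz":0.4,"rx":0,"ry":0,"rz":0},{"gripper":255,"dx":0,"dy":1.2,"dz":0.4,"rx":0,"ry":0,"rz":0},{"gripper":255,"dx":0,"dy":1.35,"dz":0.4,"rx":0,"ry":0,"rz":0}]'; python3 -c "
from plan import *
st()"
```

```text
t: 14.45
position: [0.5375, -0.0673, 0.0792]
eef_rot: [-1.571, 0.0, -0.149]
contact_force: [-0.1, -0.9, -0.5]
width: 0.002
t 14.45 cell tcp [ 0.1 75.3 79.2] rot [-1.571  0.    -0.149] Fcell [ 0.  -0.9 -0.5] w 0.002
```

```bash
python3 -m jog '[{"gripper":255,"dx":0,"dy":0.1,"dz":0,"rx":0,"ry":0,"rz":0},{"gripper":255,"dx":0,"dy":0.2,"dz":0,"rx":0,"ry":0,"rz":0},{"gripper":255,"dx":0,"dy":0.2,"dz":0,"rx":0,"ry":0,"rz":0}]'; python3 -c "
from plan import *
st()"
```

```text
t: 14.82
position: [0.5377, -0.0674, 0.0776]
eef_rot: [-1.571, 0.0, -0.149]
contact_force: [-0.5, 0.0, -0.1]
width: 0.001
t 14.82 cell tcp [ 0.2 75.2 77.6] rot [-1.571  0.    -0.149] Fcell [-0.5 -0.1 -0.1] w 0.001
```

```bash
python3 -m jog '[{"gripper":255,"dx":0,"dy":0.06,"dz":0,"rx":0,"ry":0,"rz":0},{"gripper":255,"dx":0,"dy":0.06,"dz":0,"rx":0,"ry":0,"rz":0}]'; python3 -c "
from plan import *
st()"; python3 -m jog '[{"gripper":255,"dx":0,"dy":0.05,"dz":0,"rx":0,"ry":0,"rz":0},{"gripper":255,"dx":0,"dy":0.05,"dz":0,"rx":0,"ry":0,"rz":0}]'; python3 -c "
from plan import *
st()"
```

```text
t: 15.08
position: [0.5377, -0.0674, 0.077]
eef_rot: [-1.571, -0.0, -0.149]
contact_force: [-0.3, -0.8, -0.3]
width: -0.0
t 15.07 cell tcp [ 0.2 75.2 77. ] rot [-1.571 -0.    -0.149] Fcell [-0.2 -0.8 -0.3] w -0.0
t: 15.32
position: [0.5377, -0.0674, 0.0765]
eef_rot: [-1.571, -0.0, -0.149]
contact_force: [-0.9, -0.8, -0.8]
width: 0.001
t 15.32 cell tcp [ 0.2 75.2 76.5] rot [-1.571 -0.    -0.149] Fcell [-0.8 -0.9 -0.8] w 0.001
```

```bash
python3 -m jog '[{"gripper":255,"dx":0,"dy":0.04,"dz":0,"rx":0,"ry":0,"rz":0},{"gripper":255,"dx":0,"dy":0.04,"dz":0,"rx":0,"ry":0,"rz":0}]'
```

```text
t: 15.58
position: [0.5377, -0.0674, 0.0764]
eef_rot: [-1.571, -0.0, -0.149]
contact_force: [-1.8, 0.8, 7.5]
width: 0.0
```

```bash
python3 - <<'E'
from wr import *
import glob
d=np.load("pics/w6.png.npy",allow_pickle=True).item()
snap("wrist","pics/w7.png"); snap("side","pics/s7.png")
a=cv2.resize(cv2.imread("pics/w7.png")[60:300,150:470],None,fx=1.25,fy=1.25); b=cv2.resize(cv2.imread("pics/s7.png")[160:280,270:370],None,fx=4,fy=4,interpolation=cv2.INTER_CUBIC)
h=max(a.shape[0],b.shape[0]); o=np.zeros((h,a.shape[1]+b.shape[1],3),np.uint8); o[:a.shape[0],:a.shape[1]]=a;o[:b.shape[0],a.shape[1]:]=b
cv2.imwrite("pics/m7.png",o)
E
```

```text
(no output)
```

View pics/m7.png

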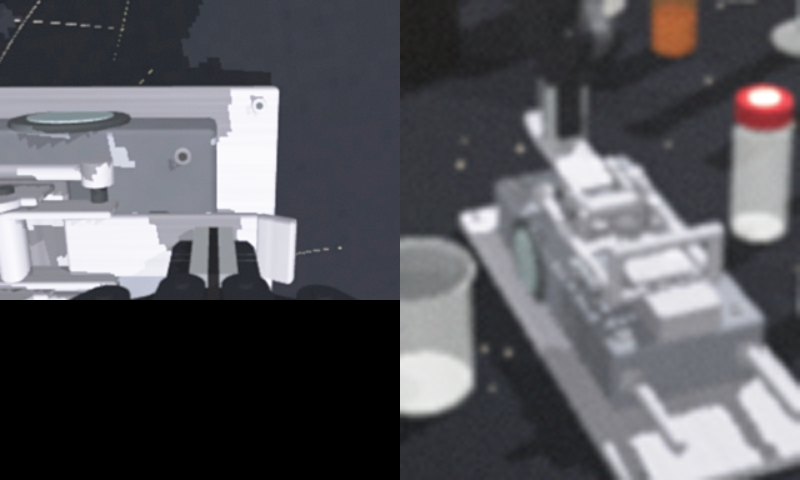

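Contact came at 76.4 mm, where the shut lever should be (76.5 nominal). The force rose stiffly to 7.5 N within 0.1 mm, so the lever is on its stop. I'll withdraw and check.

```bash
python3 -m jog '[{"gripper":255,"dx":0,"dy":-3,"dz":0,"rx":0,"ry":0,"rz":0},{"gripper":255,"dx":0,"dy":-8,"dz":0,"rx":0,"ry":0,"rz":0},{"gripper":255,"dx":0,"dy":-13,"dz":0,"rx":0,"ry":0,"rz":0},{"gripper":255,"dx":0,"dy":-16,"dz":-3,"rx":0,"ry":0,"rz":0},{"gripper":255,"dx":0,"dy":-16,"dz":-8,"rx":0,"ry":0,"rz":0},{"gripper":255,"dx":0,"dy":-16,"dz":-8,"rx":0,"ry":0,"rz":0},{"gripper":255,"dx":0,"dy":-16,"dz":-8,"rx":0,"ry":0,"rz":0},{"gripper":255,"dx":0,"dy":-16,"dz":-8,"rx":0,"ry":0,"rz":0}]'; python3 - <<'E'
from wr import *
st()
snap("wrist","pics/w8.png"); snap("side","pics/s8.png")
q=p.copy(); f=np.load("pics/w8.png.npy",allow_pickle=True).item()
a=cv2.imread("pics/w8.png")[30:290,180:520]
# predicted shut marks: lever tip end a=0 and hook bar/rod
pv=32*np.array([np.cos(-.175),np.sin(-.175)])+[0,60]; hz=52.5; hy=pv[0]-np.sqrt(102**2-(pv[1]-hz)**2); r=linkage(hy,hz)
print('hook at shut',hy,'rod',r)
for c in([0,100,62.5],[0,r[0][0],r[0][1]]):
    u=pix(f,world(c)); print(u); cv2.drawMarker(a,(int(u[0]-180),int(u[1]-30)),(0,0,255),cv2.MARKER_CROSS,10,1)
a=cv2.resize(a,None,fx=1.3,fy=1.3); b=cv2.resize(cv2.imread("pics/s8.png")[165:275,275:365],None,fx=3.9,fy=3.9,interpolation=cv2.INTER_CUBIC)
h=max(a.shape[0],b.shape[0]); o=np.zeros((h,a.shape[1]+b.shape[1],3),np.uint8); o[:a.shape[0],:a.shape[1]]=a;o[:b.shape[0],a.shape[1]:]=b
cv2.imwrite("pics/m8.png",o)
E
```

```text
t: 16.68
position: [0.5258, -0.1457, 0.2359]
eef_rot: [-1.571, 0.001, -0.148]
contact_force: [-0.3, -0.3, -0.5]
width: 0.001
t 16.68 cell tcp [  0.   -4.  235.9] rot [-1.571e+00  1.000e-03 -1.480e-01] Fcell [-0.2 -0.3 -0.5] w 0.001
hook at shut -70.47051743430096 rod ((np.float64(-75.46120841038896), np.float64(78.01652412812517)), np.float64(0.562056733771308), np.float64(0.3689083776393409))
[436.65829227 182.27781063]
[236.55363434 186.36638238]
```

The viewer has reached its limit, so I'll check numerically with edge profiles in the last wrist image.

```bash
python3 - <<'E'
from wr import *
f=np.load("pics/w8.png.npy",allow_pickle=True).item(); g=cv2.cvtColor(f['color'],cv2.COLOR_RGB2GRAY).astype(int)
for n,c in(('lever end a=0',[0,100,62.5]),('lever end a=.15',[0,98.9,75]),('lever end a=.3',[0,95.5,90]),('rod shut',[0,-71,78.5]),('cap in edge z45',[-30,-45,45])): print(n,pix(f,world(c)).round(1))
print('lever row',[(u,int(g[176:188,u].mean())) for u in range(424,452,1)])
print('rod rows',[(u,int(g[180:190,u].mean())) for u in range(225,270,2)])
v=int(pix(f,world([-30,-45,45]))[1]); print('gap',[(u,int(g[v-2:v+3,u].mean())) for u in range(265,300)])
# objects moved? compare side view
a=cv2.imread("pics/side0.png").astype(int);b=cv2.imread("pics/s8.png").astype(int)
for n,(x0,y0,x1,y1) in {'vial1':(353,181,370,222),'vial2':(370,213,386,243),'beaker':(258,220,288,264)}.items(): print(n,np.abs(a-b)[y0:y1,x0:x1].mean().round(1))
E
```

```text
lever end a=0 [436.7 182.3]
lever end a=.15 [440.1 185.4]
lever end a=.3 [442.1 189.6]
rod shut [241.7 186.5]
cap in edge z45 [275.9 146.4]
lever row [(424, 249), (425, 246), (426, 224), (427, 218), (428, 222), (429, 225), (430, 228), (431, 230), (432, 229), (433, 225), (434, 223), (435, 224), (436, 225), (437, 226), (438, 226), (439, 228), (440, 236), (441, 241), (442, 186), (443, 95), (444, 61), (445, 63), (446, 65), (447, 66), (448, 65), (449, 65), (450, 65), (451, 65)]
rod rows [(225, 241), (227, 237), (229, 237), (231, 235), (233, 237), (235, 236), (237, 188), (239, 178), (241, 236), (243, 247), (245, 248), (247, 229), (249, 199), (251, 243), (253, 242), (255, 237), (257, 249), (259, 248), (261, 249), (263, 250), (265, 249), (267, 247), (269, 247)]
gap [(265, 161), (266, 171), (267, 158), (268, 148), (269, 148), (270, 148), (271, 153), (272, 162), (273, 162), (274, 158), (275, 149), (276, 139), (277, 127), (278, 119), (279, 131), (280, 142), (281, 144), (282, 145), (283, 143), (284, 144), (285, 144), (286, 143), (287, 143), (288, 148), (289, 164), (290, 152), (291, 128), (292, 127), (293, 149), (294, 168), (295, 168), (296, 175), (297, 177), (298, 177), (299, 178)]
vial1 5.3
vial2 3.7
beaker 3.6
```

```bash
python3 - <<'E'
import cv2
a=cv2.imread("pics/s7.png");b=cv2.imread("pics/s8.png")
for (x,y,w,h) in((298,184,10,12),(304,194,22,20),(325,212,28,22)):
    r=cv2.matchTemplate(b[y-6:y+h+6,x-6:x+w+6],a[y:y+h,x:x+w],cv2.TM_CCOEFF_NORMED); _,v,_,l=cv2.minMaxLoc(r); print(round(v,3),l[0]-6,l[1]-6)
E
```

```text
0.886 0 0
0.857 0 0
0.993 0 0
```

The lever and loop show no shift after release, so I'm handing the job in.

```bash
python3 -c "
from plant import order
print(order.close_job())"
```

```text
the job is handed in; nothing more can be done
None
```

The draw latch is closed and the job is handed in, at about 17 s of the 67 s allowed. One push on the keeper was too hard, up to 43 N.

**What I did:** I took the loop by its lift rod and found the groove at about y −82 mm. I drew the hook bar back about 8 mm, and the cap slid along at a steady 10–12 N. Then I let go and pushed the lever over its toggle point with at most about 8 N.

**Last checks:**
- **Lever home:** the fingertip met a stiff stop at 76.4 mm, against 76.5 mm expected for the shut lever. The lever and loop had not shifted in the side view after I withdrew.
- **Cap drawn in:** the lift rod lies within about 1–2 mm of its shut place, and the wrist image shows no clear gap between cap and chamber.
- **Vials and beaker:** these look unchanged in the side view.

**What failed or disagreed:**
- **Too hard on the keeper:** when the bar reached what I took to be the groove floor, I ran a second lowering step without reading the first. The force rose from 28 N to 43 N for about a quarter of a second before I backed off. The 20 N limit is stated for the lands, but this was still harder than the task asked.
- **Bar height:** the bar stopped about 3 mm higher than my rod-height estimate predicted. I took this as an error in where I held the rod, and the bite that followed supports that.
- **Handle end:** the handle's end showed about 6 px from where I predicted it for a shut lever, and I did not explain this. I relied on the felt stop instead.
- **No final look:** I could not view a last picture because the 12-picture limit was reached, so the checks after withdrawing are from image numbers only.

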